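# Slide a tube rack into the incubating shaker until its spring catch clicks

## Robot

A 6-joint arm with a two-finger parallel gripper is mounted at the origin on the work surface. World frame = base frame: x ahead of the robot, y to its left, z up, the work surface at z = 0. Lengths are in mm, angles in rad, forces in N, time in s.
With the tool pointing down it reaches from about 350 to 875 mm from the base axis. Payload 15.5 kg.
Tool frame: the origin (TCP) lies midway between the tips of the shut fingers; the grasp point (between the pads) lies 19 mm behind it; z points along the fingers, y is the line along which they close (so a half turn about z gives the same grasp; the last joint's range is limited). The gripper opens to 85 mm and grips with 20 to 120 N. Pads are 22 mm wide; open, the fingers measure 114 mm over their backs; the gripper's body (76 mm by 85 mm) begins 54 mm behind the grasp point. The pads swing forward as they close: fully open they stand 13 mm farther back than shut.
Start: joints at [-1.248, 0.494, 1.345, -0, 1.302, -0.096], TCP at [253.595, -571.24, 198.877] pointing down, gripper open.
Joint ranges: [-2.91, 2.91], [-0.82, 2.16], [0.22, 2.67], [-1.22, 4.37], [0.12, 2.79], [-3.08, 3.08]. Speed limits (rad/s): [1.89, 1.89, 2.57, 3.01, 3.01, 3.01].

## Interface

Orientations are given as a unit quaternion [x, y, z, w].
In Python, from rig import * gives the robot as it stands.
- The arm moves only by the tool step_arm, never from a script. Its argument "series" is a list of rows, each a list of 4 numbers: the shift along the tool's x, y, z in m, then the turn about the tool's z in degrees. A call has 1 to 12 rows; each row is the pose to reach, as a shift and turn from the pose commanded when the call began, along the tool's axes at that moment; what a row does not reach only later rows make up. A row lasts 1/12 s, in which the tool goes at most 41.7 mm and 7.16 degrees, less where a joint would pass 70% of its speed; a pose out of reach is approached as far as the arm can. A call with a gripper value outside its range is refused whole. "fingers" is the closure in counts, from 0 (fully open) to 255 (shut), set as the call begins (left out, the last holds). The fingers move at their own pace and stop on an object; "force" is the grip in N (left out, the last holds). Time passes only in rows, so rows that repeat a pose let the fingers close. It gives the time, the measured TCP pose, the force, the opening and the grip force at its end, in the units of the state.
- read_state(): the state, without advancing time (a new reading comes with each control period).
- camera(name): name is "scene" or "top" or "wrist"; returns a dict with "image" (384x512x3 uint8, red, green, blue), "K" (3x3 intrinsics, pixels), "pose" (4x4, takes a point from camera to world coordinates). Camera axes: x right, y down, z forward; pixel columns grow to the right and rows downward; lengths in mm; the calibration is good to about 2 mm. A picture is of the moment at which its call begins. There is no depth.
- hand_in(): hands the job in; it is judged then, once.
The state is a dict: "time_s": time; "joint_pos": joint angles; "qd": joint speeds; "effort": joint torques, N m; "tool_pos": TCP position; "tcp_rot": TCP orientation; "ft_force": force on the tool from outside, world axes, zero at the start; "moment": the same for the moment, N m; "width": finger opening in mm; "gripper_force": force on a finger pad.
Only numpy, scipy, OpenCV 4.12 (cv2) and the standard library are available. Lean on these libraries where they do the work, as an engineer would, in place of code of your own. Each camera call takes 0.05 s, during which the arm holds its last target. There are 200 camera calls.

## Task

Load the rack of six capped tubes into the incubating shaker on the bench: put it on the shaker's loading deck, slide it along between the guide rails against the end stop until the spring catch has clicked behind its foot, and let go of it. Then lower the clear hood until it is fully shut and press the start key all the way in. Keep the rack upright throughout, and leave the bottle, the dish, the empty rack and the carton where they are.

Things in the scene. Friction and masses are not known exactly. Their poses are not given: they have to be found in the camera images.
- shaker: White bench-top shaker, 250 (x) x 380 (y) mm, fixed; flat top deck 80 mm above the bench. Origin on the bench under the housing's middle; x points away from the sloping control console, y along the lane (centre line at x = 35 mm), z up. The rack is loaded at the -y end, where the deck in front of the rails (y -190 to -85 mm) is bare, and slides towards +y.
- lane_mouth (a point): On the deck and the lane's centre line, at the mouth of the two aluminium rails (shaker y = -60 mm); axes as the shaker's. Rails 10.5 mm high, inner faces 60 mm apart, with flared lead-ins 25 mm long that are 84 mm apart at their outer ends. Lips 10.5 to 14.5 mm above the deck, 46 mm apart, overhang the foot: a rack can enter only lengthwise from here, flat on the deck.
- lane_home (a point): Where rack_mid lies when the rack is fully home, its leading end on the 24 mm high end stop: on the lane's centre line, 130 mm beyond the mouth, 42 mm above the deck.
- rack_mid (a point): Loose grey rack, six capped tubes held firmly in a row. Point: its centre, 42 mm above the underside. y along its length, z up, both ends alike. Foot 56 x 120 x 8 mm high; above it a ribbed body 40 wide, 120 long, up to 64 mm; caps (16 mm across) to 80 mm. About 0.28 kg. Grip across the 40 mm at mid length, fingertips 18 mm or more above the underside to pass over rails and catch.
- catch (a joint): Spring catch: steel lever 1 to 10 mm above the deck on the lane's -x side, upright pivot at shaker y = -40 mm, free tip leaning about 7 mm into the foot's path. Rad: 0 at rest, about 0.15 when the passing foot pushes it aside; springs back to 0 once the foot's rear edge has passed its tip, about 4 mm before the end stop. Presses with 1.5 to 3.5 N; sliding past takes 3 to 10 N.
- catch_tip (a point): The free tip of the spring catch, 5.5 mm above the deck.
- hood (a joint): Clear hood over the lane, 215 long, 120 wide, 98 mm high, hinged along its short edge at the lane's +y end. Rad: 0 fully shut on the deck, 1.57 standing upright, open side towards the lane. Open at the start; its stiff hinge keeps it where it is left (2 to 4 N at the free end moves it). Push it shut on its outer face: from the +y side while it stands open, then down from above.
- hood_hinge (a point): Middle of the hood's hinge axis, 81 mm above the bench at the shaker's x = 35, y = 165 mm; the axis runs along the shaker's x.
- hood_end (a point): Point on the outer face of the hood's big top panel, midway across; 185 mm from the hinge along the panel, 98 mm out from the hinge line, 30 mm from the free end. At that end a grey pull tab 66 wide, 18 long, 9 mm thick sticks out in line with the panel's length, 60 mm above the hood's open side.
- start (a joint): Start key travel in m: 0 up, 0.005 fully pressed; springs back. About 4 N.
- start_top (a point): Centre of the top of the grey start key, 30 x 34 mm, the biggest key on the sloping console, at its -y end; standing 10 mm proud. It is pressed square to the console (20 degrees off vertical), straight down does it too.
- bottle: White bottle, 68 mm across, 160 mm high; origin under its centre. Leave it alone.
- dish: Steel instrument dish, 100 x 180 x 30 mm; origin under its centre. Leave it alone.
- empty_rack: Empty white three-tier tube rack, 70 x 160 x 60 mm; origin under its centre. Leave it alone.
- carton: Small cardboard carton, 70 x 150 x 60 mm; origin under its centre. Leave it alone.
There are look-alikes about, which are no part of the job. Leave any blue or red look-alike of the part that bears rack_mid alone.

How it is judged (in metres and radians):
On the way, in this order (a step that is already met when the one before it is completed fails the run):
1. the rack stands on the shaker's deck, upright and in line with the lane (z of rack_mid in the frame of shaker between 0.117 and 0.128 m and x of rack_mid in the frame of shaker between 0.015 and 0.055 m and y of rack_mid in the frame of shaker above -0.22 m and angle between the y axis of rack_mid and the y axis of shaker, either way round below 0.25 rad).
2. the rack's foot, sliding in, holds the spring catch aside (value of joint catch above 0.07 rad and y of rack_mid in the frame of shaker above -0.05 m), for 0.1 s.
3. the rack is home, the catch has sprung back behind it and the rack is let go (y of rack_mid in the frame of shaker above 0.063 m and value of joint catch below 0.05 rad and contact force between the fingers and rack below 0.2 N), for 0.2 s.
4. the hood is fully shut (value of joint hood below 0.035 rad), for 0.1 s.
5. the start key is pressed in with the hood shut (value of joint start above 0.0038 m and value of joint hood below 0.035 rad), for 0.05 s.
At the end, for the whole second after the job is handed in: The rack is at rest between the rails within 7 mm of the end stop, flat on the deck and in line, the catch has sprung back (under 0.05 rad) behind its foot, the hood is shut (under 0.035 rad) and the start key, once pressed, is up again (y of rack_mid in the frame of shaker above 0.063 m and z of rack_mid in the frame of shaker below 0.126 m and angle between the y axis of rack_mid and the y axis of shaker, either way round below 0.06 rad and value of joint catch below 0.05 rad and value of joint hood below 0.035 rad and value of joint start below 0.002 m and linear speed of rack below 0.02 m/s); the robot touches nothing.
It fails at once if the rack is tipped more than 35 degrees (angle between rack_mid's own z axis and vertical above 0.61 rad).
It fails at once if the bottle is moved or tipped (distance of bottle from where it was at the start of the episode above 0.03 m or angle between bottle's own z axis and vertical above 0.4 rad).
It fails at once if the dish is moved (distance of dish from where it was at the start of the episode above 0.03 m).
It fails at once if the empty rack is moved (distance of empty_rack from where it was at the start of the episode above 0.03 m).
It fails at once if the carton is moved (distance of carton from where it was at the start of the episode above 0.03 m).
It also fails if it takes over 64 s, if anything falls off the work surface, if the arm or the gripper's body presses on something with over 40 N, if the wrist force passes 120 N, or if a joint passes its speed limit or range.

## Working session

There is one attempt and no reset: what is moved stays moved. The work goes in short steps, Python scripts to look and compute and a tool call to move; the robot and the scene stay as the last step left them, time stands still between calls to the robot, and variables do not carry over. Pictures are saved under pics/ and viewed, at most 10 in all, crops included, and the job is handed in when it is done.

Besides the shell and the picture viewer there is one more tool, called after "Call:" as name(argument=value, ...) on one line, values as JSON. step_arm: Moves the arm, as the interface text tells. Its arguments: {"type":"object","properties":{"series":{"type":"array"},"fingers":{"type":"number"},"force":{"type":"number"}},"required":["series"]}

```bash
mkdir -p pics; python3 - <<'E'
from rig import *
import cv2,pickle
for n in("scene","top"):
    c=camera(n); pickle.dump(c,open(n+".pkl","wb")); cv2.imwrite(f"pics/{n}0.png",cv2.resize(c["image"][:,:,::-1],(800,600),interpolation=cv2.INTER_CUBIC))
    print(n,c["K"].round(1).tolist(),c["pose"].round(3).tolist())
s=read_state();print({k:s[k] for k in("time_s","tool_pos","tcp_rot","width")})
E
```

```text
scene [[363.1, 0.0, 250.2], [0.0, 363.1, 190.0], [0.0, 0.0, 1.0]] [[-0.646, 0.653, -0.395, 1070.377], [0.763, 0.55, -0.339, 352.68], [-0.004, -0.52, -0.854, 1228.485], [0.0, 0.0, 0.0, 1.0]]
top [[414.2, 0.0, 257.0], [0.0, 414.2, 194.5], [0.0, 0.0, 1.0]] [[0.028, -0.997, 0.075, 468.124], [-1.0, -0.028, 0.003, -73.241], [-0.001, -0.075, -0.997, 1444.291], [0.0, 0.0, 0.0, 1.0]]
{'time_s': 0.1, 'tool_pos': array([ 253.49755807, -570.90883064,  198.37769669]), 'tcp_rot': array([ 9.78260560e-01,  2.07378889e-01, -4.63332212e-05, -5.20558436e-04]), 'width': 85.36160970156489}
```

View pics/scene0.png

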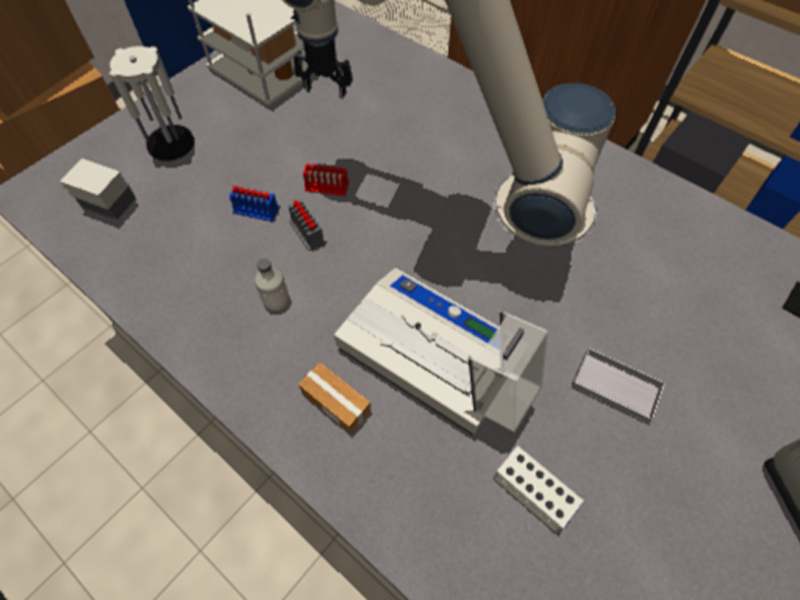

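View pics/top0.png

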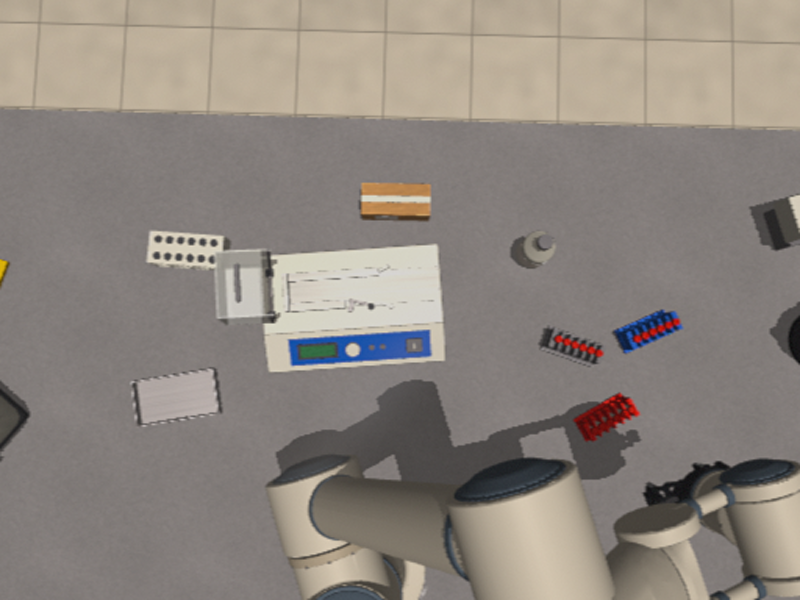

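The pictures show three tube racks: grey at top (572,345) / scene (306,225), blue at top (648,330) and red at top (606,417). The grey rack fits the description. The shaker is at top (355,305), console towards the robot, hood open at its left (+y) end, so its axes lie roughly along the world's. I'll confirm in one enlarged crop.

```bash
cat > h.py <<'E'
import numpy as np,cv2,pickle
def ray(c,uv,z):
    K,P=c["K"],c["pose"]; d=P[:3,:3]@np.linalg.inv(K)@[uv[0],uv[1],1]; o=P[:3,3]
    return o+d*(z-o[2])/d[2]
def proj(c,p):
    P=c["pose"]; q=c["K"]@(P[:3,:3].T@(np.array(p)-P[:3,3])); return q[:2]/q[2]
E
python3 - <<'E'
from h import *
c=pickle.load(open("top.pkl","rb"));im=c["image"][:,:,::-1]
a=cv2.resize(im[150:245,160:292],(800,576),interpolation=cv2.INTER_CUBIC)  #6.06
b=cv2.resize(im[195:285,335:445],(733,600),interpolation=cv2.INTER_CUBIC)  #6.667
cv2.imwrite("pics/a.png",a);cv2.imwrite("pics/b.png",b)
E
```

```text
(no output)
```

View pics/a.png

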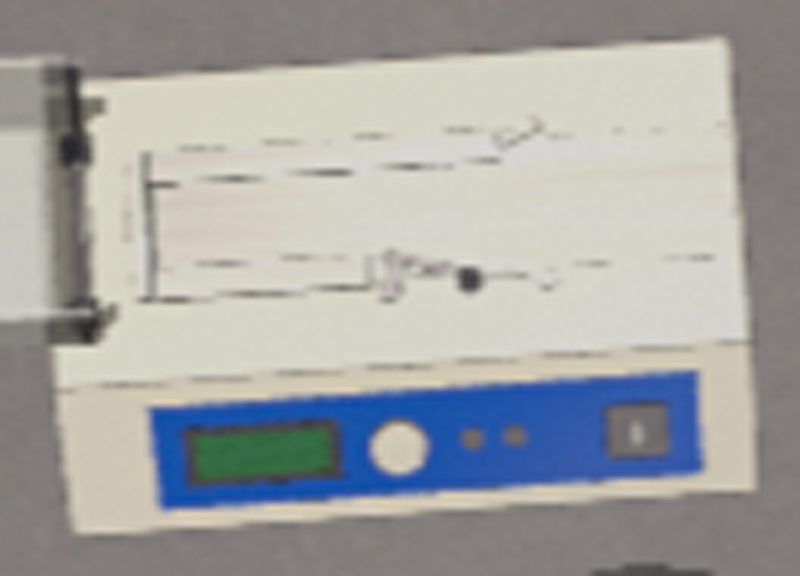

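View pics/b.png

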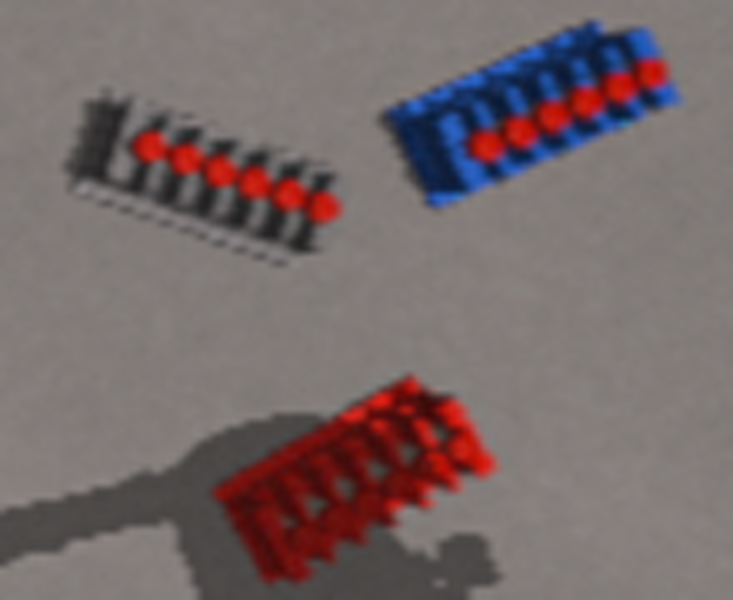

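The crop confirms it: the grey rack (caps at crop (150,147) to (323,206)) is the target; the blue and red ones are decoys. The shaker's deck corner is at crop (728,38), the end stop at x=150, the start key at (638,430).

```bash
python3 - <<'E'
from h import *
c=pickle.load(open("top.pkl","rb"));s=pickle.load(open("scene.pkl","rb"))
A=lambda u,v:(160+(u+.5)/6.06-.5,150+(v+.5)/6.06-.5)
B=lambda u,v:(335+(u+.5)/6.667-.5,195+(v+.5)/6.667-.5)
caps=np.array([ray(c,B(*p),80) for p in[(150,147),(187,159),(220,171),(255,183),(289,194),(323,206)]])
d=caps[-1]-caps[0];print("rack",caps.mean(0),np.linalg.norm(d),np.degrees(np.arctan2(d[1],d[0])))
pt={}
for n,p,z in[("TR",(728,38),80),("TRlow",(748,343),80),("TL",(92,80),80),("rU1",(150,185),94),("rU2",(500,160),94),("rL1",(150,300),90.5),("rL2",(368,288),90.5),("stopU",(150,152),104),("stopL",(150,298),104),("pivot",(468,279),90),("flU",(543,123),90),("key",(638,430),80)]:
    pt[n]=ray(c,A(*p),z);print(n,pt[n].round(1))
e=pt["TL"]-pt["TR"];print("ydir deg (from world y)",np.degrees(np.arctan2(-e[0],e[1])))
e=pt["rU1"]-pt["rU2"];print("rail",np.degrees(np.arctan2(-e[0],e[1])))
# scene key / caps via red mask
im=s["image"].astype(int);cv2.imwrite("pics/s.png",cv2.resize(s["image"][165:285,205:365,::-1],(800,600),interpolation=cv2.INTER_CUBIC))
# epipolar caps check: where caps centre projects in scene
print("caps centre in scene800", proj(s,caps.mean(0))*1.5625)
for z in(60,70,80,90): print(z,proj(s,ray(c,A(638,430),z)))
E
```

```text
rack [ 494.28918221 -443.57146172   80.        ] 89.50951728238499 -107.29129187928405
TR [ 702.3 -141.1   80. ]
TRlow [ 535.1 -156.1   80. ]
TL [669.1 206.9  80. ]
rU1 [610.7 170.2  94. ]
rU2 [629.7 -18.7  94. ]
rL1 [548.6 168.2  90.5]
rL2 [558.5  50.6  90.5]
stopU [627.5 169.1 104. ]
stopL [548.9 165.8 104. ]
pivot [564.9  -3.2  90. ]
flU [651.1 -41.3  90. ]
key [486.2 -97.6  80. ]
ydir deg (from world y) 5.440394855822886
rail 5.7393387702745455
caps centre in scene800 [302.46805471 213.73927935]
60 [260.31900297 184.40560653]
70 [260.42874451 182.99745612]
80 [260.53986157 181.57165584]
90 [260.65238016 180.12787176]
```

View pics/s.png

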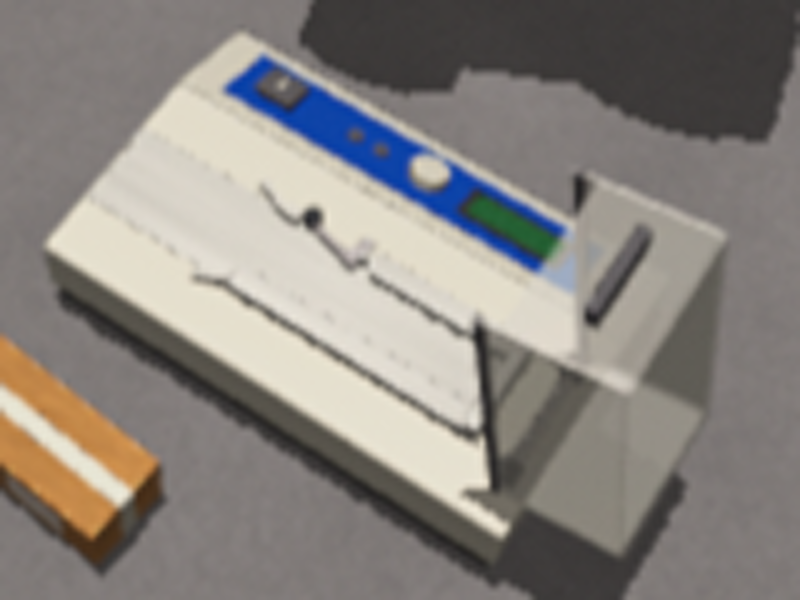

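Call:
step_arm(series=[[0.02,-0.0015,0,-4],[0.055,-0.004,0,-10],[0.09,-0.006,0,-17],[0.125,-0.008,0,-24],[0.16,-0.011,0,-31],[0.195,-0.013,0,-37],[0.23,-0.0155,0,-43],[0.255,-0.017,0,-46],[0.268,-0.018,0,-48],[0.272,-0.0185,0,-48.8],[0.272,-0.0185,0,-48.8]], fingers=0, force=40)

```text
time_s: 1.02
tool_pos: [494.8, -443.7, 198.5]
tcp_rot: [0.805, 0.593, -0.0, -0.0]
ft_force: [0.2, -0.3, -0.5]
width: 85.5
gripper_force: 0.0
```

```bash
python3 - <<'E'
from rig import *
from h import *
c=camera("wrist");im=c["image"];pickle.dump(c,open("w1.pkl","wb"))
cv2.imwrite("pics/w1.png",cv2.resize(im[:,:,::-1],(640,480)))
hsv=cv2.cvtColor(im,cv2.COLOR_RGB2HSV);m=(((hsv[...,0]<8)|(hsv[...,0]>172))&(hsv[...,1]>150)&(hsv[...,2]>70)).astype(np.uint8)
n,l,st,ce=cv2.connectedComponentsWithStats(m)
for i in range(1,n):
    if st[i,4]>25: print(st[i],ce[i].round(1),ray(c,ce[i],80).round(1))
s=read_state();print(s["tool_pos"],s["tcp_rot"])
E
```

```text
[249 138  14  15 156] [255.7 144.9] [ 504.9 -402.3   80. ]
[249 154  14  61 593] [255.4 183.9] [ 491.5 -443.7   80. ]
[ 117  209   99   92 2702] [171.8 249.9] [ 369.  -492.9   80. ]
[249 216  13  12 118] [255.2 221.6] [ 477.5 -487.5   80. ]
[293 264  55  56 723] [319.8 291.1] [ 528.  -604.5   80. ]
[ 493.94597493 -444.27504654  198.64867274] [ 8.05564929e-01  5.92507408e-01 -2.25124771e-04 -2.57124599e-04]
```

View pics/w1.png

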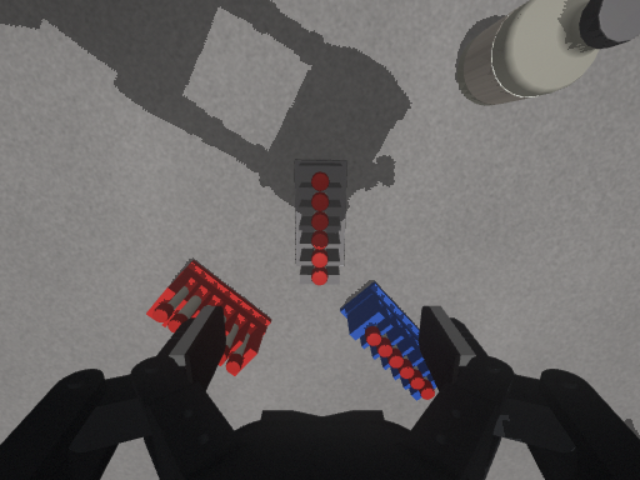

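The picture shows the grey rack in line with the tool, caps from (320,181) to (320,278), between the decoys at (215,315) and (390,340). It centres about 2 mm from my TCP, so I go down and grip.

Call:
step_arm(series=[[0,-0.001,0.02,0.3],[-0.001,-0.002,0.05,0.5],[-0.001,-0.002,0.08,0.5],[-0.001,-0.002,0.11,0.5],[-0.001,-0.002,0.135,0.5],[-0.001,-0.002,0.155,0.5],[-0.001,-0.002,0.17,0.5],[-0.001,-0.002,0.1785,0.5],[-0.001,-0.002,0.1785,0.5]])

```text
time_s: 1.82
tool_pos: [490.6, -444.5, 18.8]
tcp_rot: [0.809, 0.588, -0.0, -0.001]
ft_force: [-0.2, 0.2, 0.1]
width: 85.4
gripper_force: 0.0
```

Call:
step_arm(series=[[0,0,0,0],[0,0,0,0],[0,0,0,0],[0,0,0,0],[0,0,0,0],[0,0,0,0],[0,0,0,0],[0,0,0,0],[0,0,0,0],[0,0,0,0]], fingers=255, force=40)

```text
time_s: 2.65
tool_pos: [492.8, -444.8, 21.6]
tcp_rot: [0.808, 0.589, -0.0, 0.001]
ft_force: [-2.3, 0.9, 8.1]
width: 38.7
gripper_force: 39.6
```

Call:
step_arm(series=[[0,0,-0.01,0],[0,0,-0.03,0],[0,0,-0.055,0],[0.01,0,-0.085,0],[0.03,0,-0.11,-2],[0.055,0.001,-0.125,-4],[0.085,0.002,-0.13,-6],[0.115,0.003,-0.13,-8],[0.145,0.004,-0.13,-10],[0.175,0.005,-0.13,-12],[0.205,0.005,-0.13,-14],[0.235,0.006,-0.13,-16]])

```text
time_s: 3.65
tool_pos: [570.0, -220.8, 151.2]
tcp_rot: [0.717, 0.697, 0.0, 0.0]
ft_force: [0.7, 0.4, -3.2]
width: 39.2
gripper_force: 42.0
```

```bash
python3 - <<'E'
from rig import *
s=read_state();print(s["time_s"],s["tool_pos"],s["tcp_rot"],s["width"],s["ft_force"])
E
```

```text
3.65 [ 569.96367541 -220.77639824  151.17363135] [7.17283444e-01 6.96781491e-01 4.88439329e-05 1.09562530e-04] 39.240134327098204 [ 0.72580887  0.42682372 -3.17930761]
```

Call:
step_arm(series=[[0.028,0.008,0,-2],[0.055,0.017,0,-4],[0.08,0.025,0,-6],[0.1,0.031,0.005,-7],[0.112,0.0345,0.015,-7.3],[0.115,0.0355,0.028,-7.3],[0.115,0.0355,0.036,-7.3],[0.115,0.0355,0.037,-7.3],[0.115,0.0355,0.037,-7.3]])

```text
time_s: 4.4
tool_pos: [608.3, -109.1, 112.9]
tcp_rot: [0.672, 0.74, -0.0, -0.001]
ft_force: [0.1, -1.2, -3.3]
width: 39.0
gripper_force: 41.9
```

```bash
python3 - <<'E'
from rig import *
from h import *
c=camera("wrist");pickle.dump(c,open("w2.pkl","wb"))
cv2.imwrite("pics/w2.png",cv2.resize(c["image"][:,:,::-1],(768,576),interpolation=cv2.INTER_CUBIC))
s=read_state();print(s["time_s"],s["tool_pos"],s["tcp_rot"])
E
```

```text
4.45 [ 608.71114553 -109.29917571  113.48217451] [ 6.72522913e-01  7.40076286e-01 -1.20058089e-04 -9.50662271e-05]
```

View pics/w2.png

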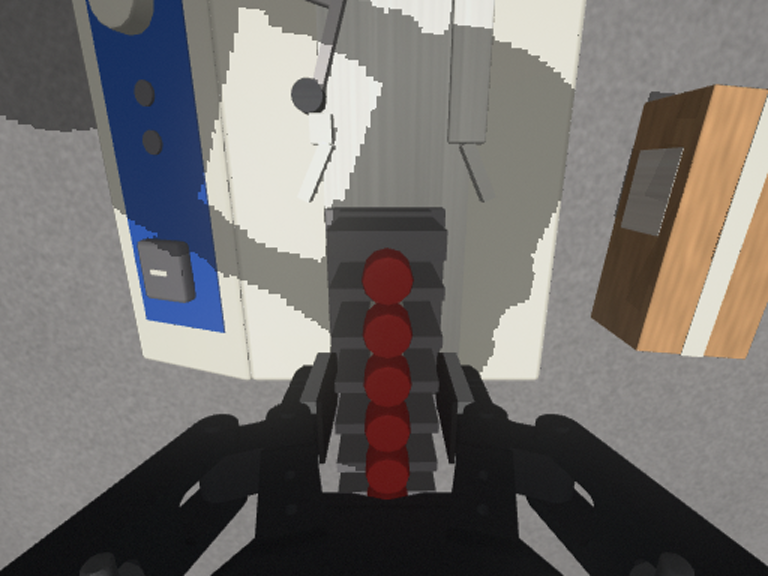

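```bash
python3 - <<'E'
from h import *
c=pickle.load(open("w2.pkl","rb"));W=lambda u,v:((u+.5)/1.5-.5,(v+.5)/1.5-.5)
R={}
for n,p,z in[("edge1",(584,10),80),("edge2",(538,378),80),("creaseend",(250,380),80),("flL",(311,201),90.5),("flR",(484,201),90.5),("mouthL",(333,146),90.5),("mouthR",(461,146),90.5),("lipR1",(455,5),94.5),("lipR2",(448,140),94.5),("railRout",(494,5),90.5),("railRout2",(486,142),90.5),("pivot",(308,97),92),("cap1",(387,274),153),("cap4",(387,430),153),("footL",(327,212),101),("footR",(445,212),101),("key",(163,272),74)]:
    R[n]=ray(c,W(*p),z);print(n,R[n].round(1))
for a,b in[("edge2","edge1"),("lipR2","lipR1"),("railRout2","railRout"),("cap4","cap1")]:
    e=R[b]-R[a];print(a,np.degrees(np.arctan2(-e[0],e[1])))
for a,b in[("flL","flR"),("mouthL","mouthR"),("footL","footR")]:print(a,(R[a]+R[b])/2,np.linalg.norm(R[a]-R[b]))
E
```

```text
edge1 [680.9  41.7  80. ]
edge2 [ 698.3 -139.9   80. ]
creaseend [ 532.5 -157.    80. ]
flL [565.6 -51.3  90.5]
flR [648.  -43.5  90.5]
mouthL [574.7 -25.6  90.5]
mouthR [633.4 -20.1  90.5]
lipR1 [622.1  33.2  94.5]
lipR2 [626.5 -18.4  94.5]
railRout [638.9  36.2  90.5]
railRout2 [644.6 -17.3  90.5]
pivot [562.8  -6.4  92. ]
cap1 [603.7 -67.8 153. ]
cap4 [ 609.7 -130.6  153. ]
footL [574.9 -54.6 101. ]
footR [628.6 -49.5 101. ]
key [483.5 -98.5  74. ]
edge2 5.480275754781345
lipR2 4.867467235569743
railRout2 6.088184943087735
cap4 5.449285448013542
flL [606.82770015 -47.42743289  90.5       ] 82.808834740986
mouthL [604.06514321 -22.86178418  90.5       ] 58.919655661222365
footL [601.76851929 -52.06514937 101.        ] 53.905727623494776
```

The picture shows the rack in line with the lane; flare ends at (311,201) and (484,201), caps at u=387, so the rack is about 4.5 mm off the lane centre to -x. I correct that while lowering.

Call:
step_arm(series=[[0,0.002,0.001,0],[0,0.0045,0.004,0],[0,0.0045,0.007,0],[0,0.0045,0.01,0],[0,0.0045,0.012,0],[0,0.0045,0.013,0],[0,0.0045,0.013,0]])

```text
time_s: 5.03
tool_pos: [613.3, -108.2, 101.6]
tcp_rot: [0.672, 0.74, 0.0, 0.0]
ft_force: [-7.8, 0.7, 18.0]
width: 39.0
gripper_force: 44.3
```

Call:
step_arm(series=[[0,0,-0.0007,0],[0.004,0,-0.0008,0],[0.009,0,-0.0008,0],[0.014,0,-0.0008,0],[0.019,0,-0.0008,0],[0.024,0,-0.0008,0],[0.029,0,-0.0008,0],[0.034,0,-0.0008,0],[0.038,0,-0.0008,0],[0.04,0,-0.0008,0]])

```text
time_s: 5.87
tool_pos: [610.2, -68.0, 101.7]
tcp_rot: [0.672, 0.741, 0.0, 0.001]
ft_force: [0.5, -5.8, 5.9]
width: 38.4
gripper_force: 42.9
```

```bash
cat > st.py <<'E'
from rig import *
s=read_state();x,y,z=s["tool_pos"];f=s["ft_force"]
print("t",round(s["time_s"],2),"cross",round(x*.9954+y*.0955,1),"along",round(-x*.0955+y*.9954+20.2,1),"z",round(z,1),"Fcross",round(f[0]*.9954+f[1]*.0955,1),"Falong",round(-f[0]*.0955+f[1]*.9954,1),"fz",round(f[2],1),"w",round(s["width"],1),"mom",s["moment"].round(2))
E
python3 st.py
```

```text
t 5.87 cross 600.9 along -105.8 z 101.7 Fcross -0.0 Falong -5.8 fz 5.9 w 38.4 mom [-0.92 -0.23 -0.03]
```

Call:
step_arm(series=[[0.004,0,-0.0003,0],[0.009,0,-0.0003,0],[0.014,0,-0.0003,0],[0.019,0,-0.0003,0],[0.024,0,-0.0003,0],[0.029,0,-0.0003,0],[0.034,0,-0.0003,0],[0.039,0,-0.0003,0],[0.044,0,-0.0003,0],[0.049,0,-0.0003,0],[0.053,0,-0.0003,0],[0.055,0,-0.0003,0]])

```text
time_s: 6.87
tool_pos: [604.8, -12.9, 101.7]
tcp_rot: [0.672, 0.741, 0.0, 0.001]
ft_force: [3.0, -5.3, 1.7]
width: 38.7
gripper_force: 42.6
```

```bash
python3 st.py
```

```text
t 6.87 cross 600.8 along -50.4 z 101.7 Fcross 2.5 Falong -5.6 fz 1.7 w 38.7 mom [-0.89 -0.86 -0.2 ]
```

Call:
step_arm(series=[[0.004,0,0,0],[0.01,0,0,0],[0.016,0,0,0],[0.022,0,0,0],[0.028,0,0,0],[0.034,0,0,0],[0.04,0,0,0],[0.046,0,0,0],[0.052,0,0,0],[0.058,0,0,0],[0.063,0,0,0],[0.065,0,0,0]])

```text
time_s: 7.87
tool_pos: [598.4, 52.0, 101.7]
tcp_rot: [0.672, 0.741, 0.0, 0.001]
ft_force: [3.2, -5.7, 3.3]
width: 38.7
gripper_force: 42.7
```

Call:
step_arm(series=[[0.004,0,0,0],[0.01,0,0,0],[0.016,0,0,0],[0.022,0,0,0],[0.028,0,0,0],[0.033,0,0,0],[0.037,0,0,0],[0.041,0,0,0],[0.044,0,0,0],[0.046,0,0,0]])

```text
time_s: 8.7
tool_pos: [593.9, 97.4, 101.6]
tcp_rot: [0.672, 0.741, 0.0, 0.001]
ft_force: [3.5, -6.9, 2.9]
width: 39.0
gripper_force: 42.7
```

```bash
python3 st.py
```

```text
t 8.7 cross 600.5 along 60.4 z 101.6 Fcross 2.8 Falong -7.2 fz 2.9 w 39.0 mom [-0.94 -0.89  0.11]
```

Now onward in small steps until the end stop shows in the force.

Call:
step_arm(series=[[0.001,0,0,0],[0.002,0,0,0],[0.003,0,0,0],[0.004,0,0,0],[0.005,0,0,0],[0.006,0,0,0],[0.006,0,0,0]])

```text
time_s: 9.28
tool_pos: [593.4, 103.3, 101.7]
tcp_rot: [0.672, 0.741, 0.0, 0.001]
ft_force: [3.9, -4.5, 1.8]
width: 38.5
gripper_force: 42.7
```

Call:
step_arm(series=[[0.001,0,0,0],[0.002,0,0,0],[0.003,0,0,0],[0.0035,0,0,0],[0.0035,0,0,0]])

```text
time_s: 9.7
tool_pos: [592.7, 106.7, 101.7]
tcp_rot: [0.672, 0.74, 0.0, 0.0]
ft_force: [0.9, -4.0, 4.8]
width: 38.6
gripper_force: 42.9
```

```bash
python3 st.py
```

```text
t 9.7 cross 600.1 along 69.8 z 101.7 Fcross 0.5 Falong -4.1 fz 4.8 w 38.6 mom [-0.67 -0.45 -0.09]
```

Call:
step_arm(series=[[0.001,0,0,0],[0.002,0,0,0],[0.0025,0,0,0],[0.0025,0,0,0]])

```text
time_s: 10.03
tool_pos: [592.3, 109.0, 101.6]
tcp_rot: [0.672, 0.74, -0.0, 0.0]
ft_force: [0.2, -4.7, 6.6]
width: 38.6
gripper_force: 43.0
```

```bash
python3 st.py; python3 - <<'E'
from rig import *
from h import *
c=camera("top");im=c["image"][:,:,::-1];pickle.dump(c,open("t2.pkl","wb"))
E
```

```text
t 10.03 cross 600.0 along 72.2 z 101.6 Fcross -0.2 Falong -4.7 fz 6.6 w 38.6 mom [-0.82 -0.35 -0.14]
```

Call:
step_arm(series=[[0.001,0,0,0],[0.002,0,0,0],[0.002,0,0,0]])

```text
time_s: 10.33
tool_pos: [592.4, 109.4, 101.9]
tcp_rot: [0.672, 0.741, -0.001, 0.001]
ft_force: [1.6, -20.3, 8.9]
width: 39.0
gripper_force: 43.4
```

```bash
python3 st.py
```

```text
t 10.33 cross 600.2 along 72.5 z 101.9 Fcross -0.4 Falong -20.3 fz 8.9 w 39.0 mom [-3.43 -0.38 -0.04]
```

The end stop is felt (20 N); I release and rise.

Call:
step_arm(series=[[-0.0015,0,0,0],[-0.0015,0,0,0],[-0.0015,0,0,0],[-0.0015,0,0,0],[-0.0015,0,0,0],[-0.0015,0,0,0],[-0.0015,0,0,0],[-0.0015,0,0,0],[-0.0015,0,0,0]], fingers=0)

```text
time_s: 11.08
tool_pos: [592.3, 109.5, 101.5]
tcp_rot: [0.672, 0.74, 0.0, -0.0]
ft_force: [-0.3, -0.2, 0.1]
width: 85.3
gripper_force: 0.0
```

Call:
step_arm(series=[[0,0,-0.01,0],[0,0,-0.03,0],[0,0,-0.055,0],[0,0,-0.085,0],[0,0,-0.115,0],[0,0,-0.145,0],[0,0,-0.175,0],[0,0,-0.205,0],[0,0,-0.23,0],[0,0,-0.245,0],[0,0,-0.25,0],[0,0,-0.25,0]])

```text
time_s: 12.08
tool_pos: [592.6, 109.4, 353.0]
tcp_rot: [0.672, 0.74, 0.001, 0.001]
ft_force: [0.4, -0.1, -0.6]
width: 85.4
gripper_force: 0.0
```

```bash
python3 st.py; python3 - <<'E'
from rig import *
from h import *
c=camera("wrist");pickle.dump(c,open("w3.pkl","wb"))
cv2.imwrite("pics/w3.png",cv2.resize(c["image"][:,:,::-1],(768,576),interpolation=cv2.INTER_CUBIC))
E
```

```text
t 12.08 cross 600.3 along 72.5 z 353.0 Fcross 0.4 Falong -0.2 fz -0.6 w 85.4 mom [-0.    0.03  0.02]
```

View pics/w3.png

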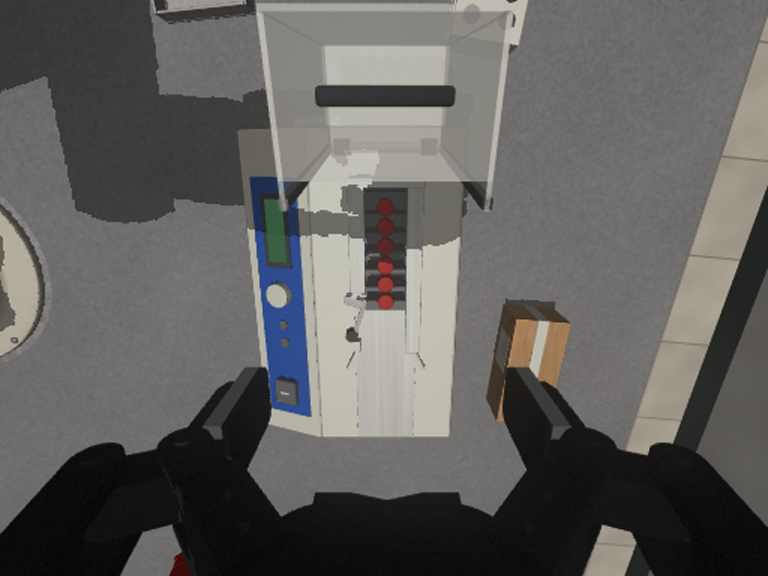

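The picture shows the rack home between the rails (caps u=386, v 205–302), the catch lever at (358,315) back behind it, and the hood upright with its tab at (385,95). I now go over the hood with shut fingers.

Call:
step_arm(series=[[0.01,0,0,0],[0.035,0,0,0],[0.065,0,0,0],[0.095,0,0,0],[0.125,0,0,0],[0.155,0,0,0],[0.185,0,0,0],[0.21,0,0,0],[0.222,0,0,0],[0.225,0,0,0],[0.225,0,0,0]], fingers=255)

```text
time_s: 13.05
tool_pos: [570.1, 333.8, 350.4]
tcp_rot: [0.672, 0.741, -0.001, -0.0]
ft_force: [-0.5, -0.8, 0.2]
width: 0.2
gripper_force: 0.0
```

Call:
step_arm(series=[[0,0,0.01,0],[0,0,0.03,0],[0,0,0.055,0],[0,0,0.08,0],[0,0,0.092,0],[0,0,0.095,0],[-0.002,0,0.095,0],[-0.004,0,0.095,0],[-0.007,0,0.095,0],[-0.01,0,0.095,0],[-0.01,0,0.095,0]])

```text
time_s: 13.97
tool_pos: [572.0, 322.8, 257.3]
tcp_rot: [0.672, 0.74, 0.001, 0.0]
ft_force: [-1.2, -0.5, -0.4]
width: 0.0
gripper_force: 0.0
```

```bash
python3 st.py
```

```text
t 13.97 cross 600.2 along 286.9 z 257.3 Fcross -1.2 Falong -0.4 fz -0.4 w 0.0 mom [ 0.02 -0.02 -0.01]
```

Call:
step_arm(series=[[-0.005,0,0,0],[-0.01,0,0,0],[-0.018,0,-0.004,0],[-0.026,0,-0.008,0],[-0.034,0,-0.011,0],[-0.0425,0,-0.014,0],[-0.051,0,-0.017,0],[-0.059,0,-0.0195,0],[-0.059,0,-0.0195,0]])

```text
time_s: 14.72
tool_pos: [577.7, 263.2, 276.7]
tcp_rot: [0.673, 0.74, 0.0, 0.0]
ft_force: [0.3, -0.2, 0.2]
width: 0.3
gripper_force: 0.0
```

```bash
python3 st.py
```

```text
t 14.72 cross 600.2 along 227.0 z 276.7 Fcross 0.2 Falong -0.3 fz 0.2 w 0.3 mom [-0.03  0.03  0.06]
```

```bash
python3 - <<'E'
from rig import *
from h import *
c=camera("scene");pickle.dump(c,open("s2.pkl","wb"))
cv2.imwrite("pics/s2.png",cv2.resize(c["image"][120:300,190:430,::-1],(800,600),interpolation=cv2.INTER_CUBIC))
E
```

```text
(no output)
```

View pics/s2.png

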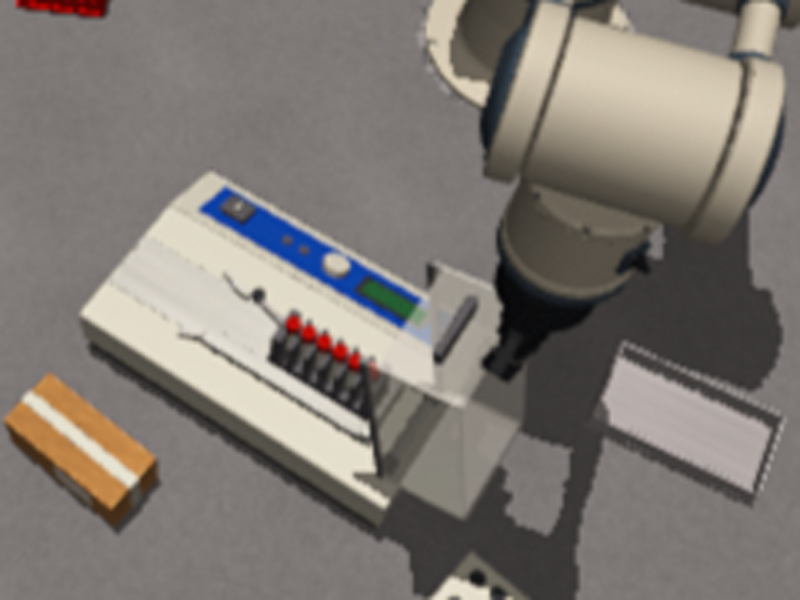

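```bash
python3 - <<'E'
from h import *
c=pickle.load(open("w3.pkl","rb"));W=lambda u,v:((u+.5)/1.5-.5,(v+.5)/1.5-.5)
for n,p,z in[("tab",(385,95),314),("farL",(258,8),296),("farR",(512,15),296),("nearL",(285,205),296),("nearR",(488,205),296),("farLow",(385,45),81),("panelfoot",(325,180),81)]:
    x,y,z=ray(c,W(*p),z);print(n,"cross",round(x*.9954+y*.0955-565,1),"along",round(-x*.0955+y*.9954+17.7,1))
s=pickle.load(open("s2.pkl","rb"));s0=pickle.load(open("scene.pkl","rb"))
def w(a,l,z): # shaker->world
    C=a+565;L=l-17.7;return [C*.9954-L*.0955,C*.0955+L*.9954,z]
for nm,cc,o,k in(("before",s0,(205,165),5),("now",s,(190,120),3.3333)):
  for th in(90,80,70):
    t=np.radians(th)
    q=[((proj(cc,w(a,165-r*np.cos(t)+h*np.sin(t),81+r*np.sin(t)+h*np.cos(t)))-o)*k).round(0).tolist() for a,r,h in((-25,215,0),(-25,215,98),(95,215,98),(95,215,0),(35,224,60))]
    print(nm,th,q)
print((proj(s,w(35,224.5,276.7))-(190,120))*3.3333)
E
```

```text
tab cross 33.9 along 180.2
farL cross -28.8 along 222.0
farR cross 96.9 along 219.1
nearL cross -22.6 along 126.9
nearR cross 91.9 along 126.8
farLow cross 33.7 along 261.7
panelfoot cross -30.5 along 135.2
before 90 [[634.0, 198.0], [787.0, 284.0], [690.0, 447.0], [533.0, 353.0], [682.0, 321.0]]
before 80 [[578.0, 170.0], [731.0, 238.0], [631.0, 399.0], [474.0, 321.0], [621.0, 279.0]]
before 70 [[522.0, 148.0], [670.0, 197.0], [567.0, 355.0], [418.0, 296.0], [558.0, 243.0]]
now 90 [[473.0, 282.0], [575.0, 339.0], [510.0, 448.0], [405.0, 385.0], [505.0, 364.0]]
now 80 [[435.0, 263.0], [538.0, 309.0], [471.0, 416.0], [366.0, 364.0], [464.0, 336.0]]
now 70 [[398.0, 249.0], [497.0, 281.0], [428.0, 387.0], [329.0, 347.0], [422.0, 312.0]]
[497.25901503 377.92077335]
```

The hood had started near 80 degrees and still leans about there ((430,262), (463,400) match 79 degrees), with the fingers (505,365) only just reaching its outer face. I keep on along the arc.

Call:
step_arm(series=[[-0.006,0,-0.001,0],[-0.013,0,-0.003,0],[-0.021,0,-0.004,0],[-0.03,0,-0.005,0],[-0.039,0,-0.0055,0],[-0.048,0,-0.006,0],[-0.058,0,-0.0055,0],[-0.068,0,-0.005,0],[-0.078,0,-0.004,0],[-0.088,0,-0.0025,0],[-0.096,0,0,0],[-0.104,0,0.0015,0]])

```text
time_s: 15.77
tool_pos: [587.5, 160.0, 274.4]
tcp_rot: [0.672, 0.74, 0.0, 0.0]
ft_force: [1.1, 2.0, 2.2]
width: -0.2
gripper_force: 1.1
```

```bash
python3 st.py
```

```text
t 15.77 cross 600.0 along 123.3 z 274.4 Fcross 1.3 Falong 1.9 fz 2.2 w -0.2 mom [ 0.18 -0.13  0.01]
```

Call:
step_arm(series=[[-0.009,0,0.003,0],[-0.0185,0,0.0065,0],[-0.028,0,0.0105,0],[-0.038,0,0.0155,0],[-0.048,0,0.021,0],[-0.058,0,0.0275,0],[-0.0675,0,0.034,0],[-0.077,0,0.0415,0],[-0.0855,0,0.0495,0],[-0.0935,0,0.058,0],[-0.101,0,0.0665,0],[-0.108,0,0.0755,0]])

```text
time_s: 16.77
tool_pos: [597.7, 52.9, 198.0]
tcp_rot: [0.672, 0.74, -0.0, -0.0]
ft_force: [-0.1, -1.5, 2.3]
width: -0.2
gripper_force: 0.8
```

```bash
python3 st.py
```

```text
t 16.77 cross 600.0 along 15.7 z 198.0 Fcross -0.3 Falong -1.5 fz 2.3 w -0.2 mom [-0.14 -0.03 -0.  ]
```

Call:
step_arm(series=[[-0.003,0,0.004,0],[-0.005,0,0.008,0],[-0.007,0,0.012,0],[-0.008,0,0.015,0],[-0.009,0,0.0175,0],[-0.009,0,0.019,0],[-0.009,0,0.019,0]])

```text
time_s: 17.35
tool_pos: [598.4, 44.9, 179.7]
tcp_rot: [0.672, 0.741, -0.0, -0.0]
ft_force: [0.1, 0.1, -0.6]
width: 0.2
gripper_force: 0.0
```

```bash
python3 st.py
```

```text
t 17.35 cross 600.0 along 7.7 z 179.7 Fcross 0.1 Falong 0.0 fz -0.6 w 0.2 mom [-0.01  0.05 -0.08]
```

Call:
step_arm(series=[[0,0,0.001,0],[0,0,0.002,0],[0,0,0.003,0],[0,0,0.003,0]])

```text
time_s: 17.68
tool_pos: [598.6, 44.8, 176.9]
tcp_rot: [0.672, 0.74, 0.0, 0.0]
ft_force: [-0.9, -0.4, 0.3]
width: -0.6
gripper_force: 0.2
```

```bash
python3 st.py
```

```text
t 17.68 cross 600.1 along 7.6 z 176.9 Fcross -1.0 Falong -0.3 fz 0.3 w -0.6 mom [-0.05 -0.04 -0.04]
```

Call:
step_arm(series=[[0,0,0.001,0],[0,0,0.002,0],[0,0,0.002,0]])

```text
time_s: 17.93
tool_pos: [598.5, 44.7, 174.8]
tcp_rot: [0.672, 0.74, -0.0, -0.0]
ft_force: [0.6, 0.5, 0.4]
width: -0.1
gripper_force: 0.2
```

```bash
python3 st.py; python3 - <<'E'
from rig import *
from h import *
c=camera("scene");pickle.dump(c,open("s3.pkl","wb"))
cv2.imwrite("pics/s3.png",cv2.resize(c["image"][120:300,190:430,::-1],(800,600),interpolation=cv2.INTER_CUBIC))
E
```

```text
t 17.93 cross 600.0 along 7.6 z 174.8 Fcross 0.7 Falong 0.4 fz 0.4 w -0.1 mom [-0.01 -0.1   0.  ]
```

View pics/s3.png

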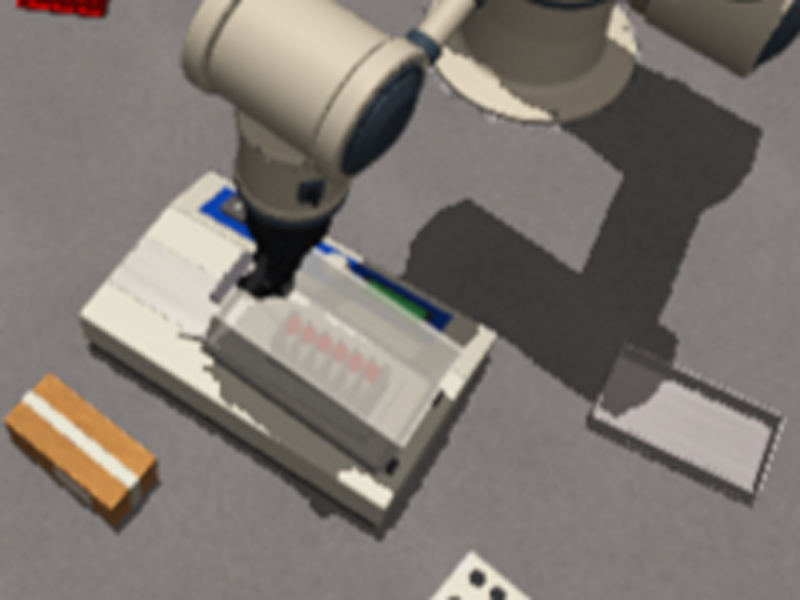

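The hood now lies over the rack and looks nearly shut (free end at (215,320), tab at (232,275)). I press on down until firm resistance shows.

Call:
step_arm(series=[[0,0,0.001,0],[0,0,0.002,0],[0,0,0.003,0],[0,0,0.003,0]])

```text
time_s: 18.32
tool_pos: [598.5, 44.7, 171.7]
tcp_rot: [0.672, 0.74, -0.0, -0.0]
ft_force: [0.1, 0.6, -0.2]
width: -0.0
gripper_force: 0.1
```

```bash
python3 st.py
```

```text
t 18.32 cross 600.0 along 7.6 z 171.7 Fcross 0.2 Falong 0.6 fz -0.2 w -0.0 mom [-0.01 -0.05  0.04]
```

```bash
python3 - <<'E'
from h import *
s=pickle.load(open("s3.pkl","rb"))
def w(a,l,z):
    C=a+565;L=l-17.7;return [C*.9954-L*.0955,C*.0955+L*.9954,z]
P=lambda a,l,z:((proj(s,w(a,l,z))-(190,120))*3.3333).round(0).tolist()
for th in(0,4,8):
    t=np.radians(th)
    print(th,[P(a,165-r*np.cos(t)+h*np.sin(t),81+r*np.sin(t)+h*np.cos(t)) for a,r,h in((-25,215,98),(95,215,98),(95,0,98),(-25,0,98),(95,215,0),(95,0,0),(35,224,60))])
print("tcp",P(35,5.1,174.8))
E
```

```text
0 [[263.0, 233.0], [196.0, 320.0], [387.0, 438.0], [450.0, 341.0], [196.0, 363.0], [375.0, 475.0], [222.0, 289.0]]
4 [[270.0, 229.0], [202.0, 316.0], [394.0, 442.0], [456.0, 345.0], [197.0, 357.0], [375.0, 475.0], [226.0, 284.0]]
8 [[278.0, 225.0], [209.0, 314.0], [400.0, 446.0], [463.0, 349.0], [198.0, 351.0], [375.0, 475.0], [231.0, 280.0]]
tcp [276.0, 305.0]
```

```bash
python3 - <<'E'
from rig import *
from h import *
s=camera("scene");pickle.dump(s,open("s4.pkl","wb"));w4=camera("wrist");pickle.dump(w4,open("w4.pkl","wb"))
g=s["image"].max(2)[196:220,252:284]
print("rows196.. cols252..");print("\n".join(" ".join(f"{v:3d}" for v in r) for r in g))
def w(a,l,z):
    C=a+565;L=l-17.7;return [C*.9954-L*.0955,C*.0955+L*.9954,z]
for a,z in((24,171.7),(46,171.7),(35,171.7),(35,200)):print(a,z,proj(s,w(a,5.1,z)))
g=w4["image"].max(2);print(w4["pose"].round(2).tolist())
# wrist: dark tab candidates
for th in(0,4,8,12):
    t=np.radians(th);print(th,[proj(w4,w(a,165-224*np.cos(t)+60*np.sin(t),81+224*np.sin(t)+60*np.cos(t))).round(0) for a in(2,68)])
m=((g<75)).astype(np.uint8);m[230:]=0
n,l,st,ce=cv2.connectedComponentsWithStats(m)
for i in range(1,n):
    if st[i,4]>60: print(st[i],ce[i].round(1))
E
```

```text
rows196.. cols252..
228 228 228 228 228 228 228 229 230 215 159 116 121 123  72  18  14  13  14  13  13  15  14  13  14  16  13  12  15  36  90 149
228 228 228 228 228 228 229 230 222 183 122 105 108  97  32  17  26  19  16  16  12  14  12  12  14  15  12  12  35  83 133 157
228 228 228 228 228 229 229 223 189 132 107 106 124 126  37  23  32  26  18  15  15  13  12  12  13  13  12  22  72 134 157 159
228 228 228 228 229 230 222 186 139 111 107 121 162 171  82  34  36  28  19  15  14  10  10  11  12  13  11  31  95 156 159 158
227 228 228 228 229 223 190 130 110 106 115 151 193 177 102  43  37  29  17  16  13  13  14  12  11  10  17  54 115 157 158 157
224 227 228 229 223 192 146 109 107 114 143 177 171 130  74  41  37  28  16  14  13  12  12  12  11  16  54 112 153 163 158 157
220 222 226 228 211 149 120 108 109 129 165 155  90  57  40  37  35  26  16  14  14  15  13  13  12  30  96 161 176 172 166 160
218 219 220 214 180 126 110 108 110 119 126  79  32  37  39  36  31  25  19  15  15  16  14  10  14  45 117 176 179 176 174 170
219 219 214 186 128 109 108 118 124  78  36  21  27  38 
[... 1848 characters left out ...]
186 189 189 191
106  97 112 122 117 106 100 120 157 185 196 197 197 195 195 194 195 195 195 193 187 180 176 178 182 187 186 184 184 190 191 191
24 171.7 [274.69854527 209.54863197]
46 171.7 [271.05993269 214.42635331]
35 171.7 [272.88637144 211.97793127]
35 200 [273.31589847 207.85884886]
[[1.0, 0.09, 0.03, 590.4], [0.1, -0.95, -0.3, 120.31], [-0.0, 0.3, -0.95, 346.4], [0.0, 0.0, 0.0, 1.0]]
0 [array([221., 278.]), array([296., 278.])]
4 [array([219., 284.]), array([298., 284.])]
8 [array([216., 290.]), array([302., 290.])]
12 [array([212., 294.]), array([305., 295.])]
[    0     0   107   144 13258] [47.6 71.8]
[ 101   51   50  109 1432] [128.4 103.4]
[ 370  195   86   35 1560] [402.5 210.2]
```

```bash
python3 - <<'E'
from h import *
def w(a,l,z):
    C=a+565;L=l-17.7;return [C*.9954-L*.0955,C*.0955+L*.9954,z]
for nm in("s4","w4"):
    c=pickle.load(open(nm+".pkl","rb"))
    for a in(0,60):
        print(nm,"cross",a)
        for l in range(150,196,3):
            u,v=proj(c,w(a,l,178.5)); 
            p=c["image"][int(round(v)),int(round(u))] if 0<=v<383.5 and 0<=u<511.5 else None
            print(l,(round(u),round(v)),p,end=" | ")
        print()
    # side edge of hood, cross -25 at along 100, vary cross
    for z in(178,192,):
        for a in range(80,116,3):
            u,v=proj(c,w(a,110,z));print(a,c["image"][int(round(v)),int(round(u))].max() if 0<=v<383.5 and 0<=u<511.5 else None,end=" ")
        print()
c=pickle.load(open("w4.pkl","rb"))
cv2.imwrite("pics/w4.png",c["image"][:,:,::-1])
g=cv2.cvtColor(c["image"],cv2.COLOR_RGB2GRAY)
L=cv2.HoughLinesP(cv2.Canny(g,40,100),1,np.pi/360,40,minLineLength=45,maxLineGap=4)
print(L[:,0].tolist())
E
```

```text
s4 cross 0
150 (317, 226) [166 160 149] | 153 (318, 226) [166 159 148] | 156 (319, 227) [165 160 147] | 159 (320, 227) [165 159 147] | 162 (320, 228) [166 159 148] | 165 (321, 228) [164 159 147] | 168 (322, 229) [167 161 149] | 171 (323, 229) [167 162 150] | 174 (324, 230) [194 187 174] | 177 (325, 230) [208 201 187] | 180 (325, 231) [215 208 192] | 183 (326, 231) [208 201 184] | 186 (327, 232) [212 206 190] | 189 (328, 232) [207 201 184] | 192 (329, 233) [187 181 167] | 195 (330, 233) [148 143 129] | 
s4 cross 60
150 (308, 240) [191 184 173] | 153 (308, 241) [193 186 175] | 156 (309, 241) [195 188 177] | 159 (310, 242) [196 189 177] | 162 (311, 242) [196 188 177] | 165 (312, 243) [194 187 176] | 168 (313, 243) [187 180 170] | 171 (314, 244) [180 172 163] | 174 (314, 244) [180 172 163] | 177 (315, 245) [183 176 166] | 180 (316, 245) [143 137 126] | 183 (317, 246) [114 109  97] | 186 (318, 246) [115 110  99] | 189 (319, 247) [116 111  99] | 192 (319, 247) [116 111  99] | 195 (320, 248) [103  99  89] | 
80 176 83 175 86 176 89 152 92 119 95 95 98 94 101 94 104 95 107 92 110 90 113 90 

[... 896 characters left out ...]
11 110 110 113 108 
80 131 83 130 86 130 89 179 92 144 95 109 98 108 101 107 104 108 107 108 110 110 113 113 
[[190, 41, 196, 228], [142, 15, 157, 263], [153, 67, 164, 262], [84, 3, 106, 139], [355, 289, 372, 0], [321, 152, 326, 6], [357, 135, 365, 0], [100, 51, 139, 301], [313, 255, 319, 106], [35, 358, 185, 275], [327, 274, 465, 349], [192, 17, 201, 255], [213, 16, 306, 16], [111, 166, 133, 301], [423, 324, 457, 221], [405, 317, 435, 218], [350, 254, 353, 197], [31, 361, 188, 274], [117, 77, 126, 148], [379, 291, 399, 216], [396, 312, 424, 218], [408, 319, 480, 358], [356, 289, 377, 200], [234, 205, 281, 205], [479, 358, 511, 284], [230, 42, 284, 42], [84, 0, 104, 121], [150, 16, 153, 66]]
```

```bash
python3 - <<'E'
from h import *
c=pickle.load(open("w4.pkl","rb"));K,P=c["K"],c["pose"]
f=K[0,0]
for v in(20,60,100,140,180,220,260):
    uL=142+(v-15)*15/248; uR=355+(289-v)*17/289
    Z=f*120/(uR-uL); u=(uL+uR)/2
    p=P[:3,:3]@(Z*np.linalg.inv(K)@[u,v,1])+P[:3,3]
    x,y,z=p;print(v,round(uL),round(uR),"cross",round(x*.9954+y*.0955-565,1),"along",round(-x*.0955+y*.9954+17.7,1),"z",round(z,1))
print(f)
s4=pickle.load(open("s4.pkl","rb"));t=camera if 0 else None
E
```

```text
20 142 371 cross 33.7 along 127.6 z 184.5
60 145 368 cross 33.7 along 108.1 z 187.4
100 147 366 cross 33.7 along 87.7 z 190.5
140 150 364 cross 33.7 along 66.5 z 193.7
180 152 361 cross 33.7 along 44.3 z 197.1
220 154 359 cross 33.7 along 21.1 z 200.6
260 157 357 cross 33.7 along -3.3 z 204.3
267.84104601381694
```

The hood's edges in the wrist view put its panel at 8.6 degrees, about 203 mm high at the fingers, so the tips have slipped past the panel. I withdraw upward, move nearer its free end and press again.

Call:
step_arm(series=[[0,0,-0.006,0],[0,0,-0.016,0],[0,0,-0.028,0],[0,0,-0.042,0],[0,0,-0.055,0],[0,0,-0.06,0],[0,0,-0.06,0]])

```text
time_s: 19.0
tool_pos: [599.4, 44.7, 233.9]
tcp_rot: [0.672, 0.74, 0.001, 0.001]
ft_force: [0.0, -0.4, -0.7]
width: 0.1
gripper_force: 0.0
```

```bash
python3 st.py; cat > hood.py <<'E'
from rig import *
from h import *
c=camera("wrist");K,P=c["K"],c["pose"];pickle.dump(c,open("wl.pkl","wb"))
g=cv2.cvtColor(c["image"],cv2.COLOR_RGB2GRAY)
L=cv2.HoughLinesP(cv2.Canny(g,40,100),1,np.pi/720,40,minLineLength=90,maxLineGap=6)[:,0]
for l in L:
    if abs(l[3]-l[1])>90: print(l.tolist())
E
python3 hood.py
```

```text
t 19.0 cross 600.9 along 7.5 z 233.9 Fcross 0.0 Falong -0.4 fz -0.7 w 0.1 mom [ 0.02  0.06 -0.06]
[327, 150, 333, 0]
[128, 64, 152, 252]
[178, 0, 187, 218]
[31, 361, 198, 268]
[302, 227, 306, 62]
[330, 192, 336, 31]
[115, 19, 132, 146]
[450, 340, 511, 186]
[449, 337, 511, 177]
[467, 349, 511, 245]
[134, 156, 152, 294]
[381, 293, 407, 193]
[371, 298, 396, 196]
[323, 245, 327, 151]
[130, 78, 147, 211]
[467, 347, 511, 243]
```

```bash
cat >> hood.py <<'E'
def pl(a,b):
    for v in(20,80,140,200):
        uL=a[0]+(v-a[1])*(a[2]-a[0])/(a[3]-a[1]);uR=b[0]+(v-b[1])*(b[2]-b[0])/(b[3]-b[1])
        Z=K[0,0]*120/(uR-uL);p=P[:3,:3]@(Z*np.linalg.inv(K)@[(uL+uR)/2,v,1])+P[:3,3];x,y,z=p
        print(v,"cross",round(x*.9954+y*.0955-565,1),"along",round(-x*.0955+y*.9954+17.7,1),"z",round(z,1))
E
sed -i 's/camera("wrist")/pickle.load(open("wl.pkl","rb"))/' hood.py
(cat hood.py; echo 'pl((178,0,187,218),(330,192,336,31));print("camz",P[2,3])
def w(a,l,z):
    C=a+565;L=l-17.7;return [C*.9954-L*.0955,C*.0955+L*.9954,z]
for th in(0,8.6):
    t=np.radians(th);print(th,[proj(c,w(a,165-r*np.cos(t)+98*np.sin(t),81+r*np.sin(t)+98*np.cos(t))).round() for a in(-25,95) for r in(0,100,200)])
print(c["image"][60,100:420:4].max(1))') > h2.py; python3 h2.py | grep -v '^\['
```

```text
20 cross 35.3 along 148.3 z 173.6
80 cross 35.4 along 105.5 z 180.5
140 cross 35.5 along 59.9 z 187.7
200 cross 35.6 along 11.3 z 195.5
camz 408.4387780216789
0 [array([174.,  -9.]), array([185., 133.]), array([194., 241.]), array([340.,  -9.]), array([329., 133.]), array([321., 241.])]
8.6 [array([173., -33.]), array([179., 113.]), array([185., 239.]), array([341., -33.]), array([335., 113.]), array([330., 238.])]
 103 164 183 136 143 136 137 130 149 170 170 171 171 170 170 171 155 155
 154 155 155 155 155 155 155 155 154 169 170 170 169 168 169 169 151 131
 138 138 138 137 185 114 114 117 111 116 115 114 118 115 111 115 116 112
 112 113 114 115 114 111 114 105]
```

Call:
step_arm(series=[[-0.01,0,0,0],[-0.022,0,0.002,0],[-0.03,0,0.006,0],[-0.03,0,0.012,0],[-0.03,0,0.017,0],[-0.03,0,0.02,0],[-0.03,0,0.023,0],[-0.03,0,0.026,0],[-0.03,0,0.029,0],[-0.03,0,0.032,0],[-0.03,0,0.034,0]])

```text
time_s: 19.97
tool_pos: [601.4, 15.0, 197.6]
tcp_rot: [0.672, 0.741, -0.0, -0.0]
ft_force: [1.0, -0.2, 0.5]
width: 0.2
gripper_force: 0.0
```

```bash
python3 st.py
```

```text
t 19.97 cross 600.1 along -22.3 z 197.6 Fcross 1.0 Falong -0.3 fz 0.5 w 0.2 mom [-0.   -0.02 -0.04]
```

Call:
step_arm(series=[[0,0,0.001,0],[0,0,0.002,0],[0,0,0.003,0],[0,0,0.004,0],[0,0,0.005,0],[0,0,0.006,0]])

```text
time_s: 20.47
tool_pos: [601.5, 14.8, 192.0]
tcp_rot: [0.672, 0.74, 0.0, 0.0]
ft_force: [0.6, 0.4, -0.6]
width: -0.2
gripper_force: 0.0
```

```bash
python3 st.py; sed 's/pickle.load(open("wl.pkl","rb"))/camera("wrist")/;/Hough/,/print(l/d' h2.py | sed '/^pl(/d;/^def w/,$!b' > h3.py; cat h3.py | tail -8; python3 - <<'E'
from rig import *
from h import *
c=camera("wrist");pickle.dump(c,open("wm.pkl","wb"))
def w(a,l,z):
    C=a+565;L=l-17.7;return [C*.9954-L*.0955,C*.0955+L*.9954,z]
for th in(0,3,6,9):
    t=np.radians(th);print(th,[proj(c,w(a,165-r*np.cos(t)+98*np.sin(t),81+r*np.sin(t)+98*np.cos(t))).round().tolist() for a in(-25,95) for r in(50,125,190)])
g=cv2.cvtColor(c["image"],cv2.COLOR_RGB2GRAY)
for v in(60,120,180):
    e=np.abs(np.diff(g[v].astype(int)));print(v,[(int(i),int(e[i])) for i in np.where(e>15)[0] if 120<i<400])
E
```

```text
t 20.47 cross 600.2 along -22.5 z 192.0 Fcross 0.7 Falong 0.4 fz -0.6 w -0.2 mom [ 0.04 -0.02  0.03]
        uL=a[0]+(v-a[1])*(a[2]-a[0])/(a[3]-a[1]);uR=b[0]+(v-b[1])*(b[2]-b[0])/(b[3]-b[1])
        Z=K[0,0]*120/(uR-uL);p=P[:3,:3]@(Z*np.linalg.inv(K)@[(uL+uR)/2,v,1])+P[:3,3];x,y,z=p
        print(v,"cross",round(x*.9954+y*.0955-565,1),"along",round(-x*.0955+y*.9954+17.7,1),"z",round(z,1))
def w(a,l,z):
    C=a+565;L=l-17.7;return [C*.9954-L*.0955,C*.0955+L*.9954,z]
for th in(0,8.6):
    t=np.radians(th);print(th,[proj(c,w(a,165-r*np.cos(t)+98*np.sin(t),81+r*np.sin(t)+98*np.cos(t))).round() for a in(-25,95) for r in(0,100,200)])
print(c["image"][60,100:420:4].max(1))
0 [[158.0, 0.0], [170.0, 130.0], [179.0, 219.0], [359.0, 0.0], [347.0, 130.0], [338.0, 219.0]]
3 [[156.0, -12.0], [166.0, 122.0], [174.0, 217.0], [362.0, -12.0], [351.0, 122.0], [343.0, 217.0]]
6 [[153.0, -25.0], [162.0, 113.0], [169.0, 214.0], [364.0, -25.0], [355.0, 113.0], [348.0, 214.0]]
9 [[151.0, -38.0], [158.0, 102.0], [164.0, 210.0], [367.0, -38.0], [359.0, 102.0], [354.0, 210.0]]
60 [(122, 18), (123, 19), (141, 26), (154, 45), (155, 49), (156, 23), (161, 37), (197, 16), (316, 17), (351, 44), (356, 17), (358, 35)]
120 [(131, 26), (148, 23), (158, 85), (160, 27), (165, 24), (314, 17), (317, 16), (348, 35), (354, 28), (355, 24)]
180 [(122, 63), (128, 96), (161, 55), (162, 20), (163, 24), (168, 35), (198, 18), (201, 33), (202, 23), (315, 19), (345, 33), (351, 49), (372, 61)]
```

```bash
cat > ang.py <<'E'
import sys
from h import *
def ang(c,show=True):
    K,P=c["K"],c["pose"];g=cv2.GaussianBlur(cv2.cvtColor(c["image"],cv2.COLOR_RGB2GRAY),(3,3),0).astype(int)
    Q=[]
    for a,sg in((-25,1),(95,-1)):   # outermost strong edges near model edge per row, triangulate by width below
        pass
    return g
def w(a,l,z):
    C=a+565;L=l-17.7;return [C*.9954-L*.0955,C*.0955+L*.9954,z]
def z_of(c,v,uL,uR,W=120):
    K,P=c["K"],c["pose"];Z=K[0,0]*W/(uR-uL);x,y,z=P[:3,:3]@(Z*np.linalg.inv(K)@[(uL+uR)/2,v,1])+P[:3,3]
    return -x*.0955+y*.9954+17.7,z
E
python3 - <<'E'
from ang import *
c=pickle.load(open("wm.pkl","rb"))
for v,a,b in((60,155,358),(120,158.5,354.8),(180,162,351.2)):print(z_of(c,v,a,b))
c=pickle.load(open("wl.pkl","rb"));g=cv2.cvtColor(c["image"],cv2.COLOR_RGB2GRAY).astype(int)
for v in(40,60,100,120,160,180):
    e=np.abs(np.diff(g[v]));print(v,[(int(i),int(e[i])) for i in np.where(e>15)[0] if 140<i<380])
E
```

```text
(np.float64(80.78204264181184), np.float64(191.3255869034618))
(np.float64(46.79416320748267), np.float64(196.30166045867338))
(np.float64(10.318281417087935), np.float64(201.28075652445568))
40 [(174, 44), (175, 28), (179, 35), (204, 23), (307, 23), (331, 31), (336, 51)]
60 [(167, 21), (169, 71), (170, 40), (175, 56), (180, 37), (202, 20), (330, 45), (334, 17), (335, 53)]
100 [(142, 16), (143, 19), (159, 20), (166, 26), (172, 17), (173, 92), (182, 48), (206, 17), (305, 18), (328, 27), (329, 23), (333, 43)]
120 [(145, 35), (161, 29), (167, 25), (174, 39), (175, 68), (183, 37), (204, 20), (307, 20), (327, 27), (328, 22), (332, 36), (333, 27)]
160 [(145, 25), (178, 55), (179, 17), (180, 49), (184, 24), (185, 24), (205, 19), (236, 18), (275, 16), (306, 19), (326, 45), (330, 25), (331, 40)]
180 [(142, 91), (146, 49), (147, 53), (163, 40), (164, 41), (179, 22), (180, 88), (185, 37), (208, 23), (303, 20), (325, 34), (329, 27), (330, 35)]
```

```bash
python3 - <<'E'
from ang import *
from rig import *
s=read_state();print(s["joint_pos"].round(4),s["tcp_rot"].round(4))
cw=pickle.load(open("wl.pkl","rb"))
print("tcp px",proj(cw,[599.4,44.7,233.9]), "+20up",proj(cw,[599.4,44.7,253.9]))
for n in("wl","w4","wm"):
    c=pickle.load(open(n+".pkl","rb"));g=c["image"].max(2)
    print(n);print("\n".join(f"{v}: "+" ".join(f"{x:3d}" for x in g[v,216:300:4]) for v in range(196,300,6)))
E
```

```text
[-0.0746  0.4673  1.4147  0.      1.2597 -0.1712] [ 6.721e-01  7.404e-01 -0.000e+00 -1.000e-04]
tcp px [258.71497915 225.44645987] +20up [258.94836854 238.09562499]
wl
196: 174 174 174 173 166 172 172 172 173 172 171 172 172 173 171 171 172 172 173 173 172
202: 174 174 174 172 167 171 171 172 173 172 170 173 171 171 171 171 172 173 169 173 172
208: 174 173 148 167 171 170 171 172 172 172 171 171 172 172 172 170 173 172 169 173 172
214: 199 152 152 152 199 171 172 172 173 172 171 170 171 172 172 170 172 171 190 198 197
220: 199 199 197 198 198 198 200 199 200 199 199 198 196 198 197 170 172 173 187 198 197
226: 199 199 199 198 198 197 200 199 200 197 197 198 196 196 197 196 199 198 199 198 198
232: 151 151 152 150 150 150 150 150 151 151 150 151 151 150 150 150 150 150 150 151 150
238: 151 151 150 149 150 151 151 150  66  67  38  41  67  68 149 150 150 150 149 150 149
244: 150 148 139 139 139  42  37  39  68  66  36  40  66  65  40  38  68 138 138 150 149
250: 151 150 142 143  57  38  38  43  65  64  36  36  65  64  36  36  37 141 141 149 149
256: 199 199 181 181  38  36  36  56  64  
[... 3179 characters left out ...]
5 184 177  36  35  36  56  63  63  31  32  63  63  33  35  34 103 182 183 183
262: 186 187 186 180  34  34  33  62  62  61  31  31  61  62  42  32  33  32 187 186 187
268: 186 187 187 176  34  33  30  30  33  81  31  32  79  29  29  29  31  32 186 186 187
274: 186 187  67  31  30  33  31  26  26  25  29  31  26  28  30  31  31  28  30 186 187
280:  46  31  30  29  28  28  27  30  26  24  27  27  27  26  26  26  27  27  27  27  28
286:  29  26  28  26  26  27  25  24  24  24  25  26  22  24  25  22  26  25  26  26  27
292:  26  27  26  26  21  25  23  22  19  23  25  23  21  20  22  23  21  25  24  25  25
298:  25  24  23  24  23  22  22  20  21  21  24  22  23  19  19  20  20  22  21  24  23
```

The fingers look the same in all three wrist frames, and their visible tips end about 20 to 25 mm behind the TCP. So they never went through: the tips are still above the panel, and I just need to go lower.

Call:
step_arm(series=[[0,0,0.003,0],[0,0,0.006,0],[0,0,0.009,0],[0,0,0.012,0],[0,0,0.015,0],[0,0,0.018,0],[0,0,0.02,0],[0,0,0.022,0],[0,0,0.024,0],[0,0,0.024,0]])

```text
time_s: 21.35
tool_pos: [601.3, 14.8, 167.6]
tcp_rot: [0.672, 0.74, -0.0, -0.0]
ft_force: [-0.2, -0.2, -0.2]
width: -0.1
gripper_force: 0.0
```

```bash
python3 st.py
```

```text
t 21.35 cross 600.0 along -22.5 z 167.6 Fcross -0.2 Falong -0.1 fz -0.2 w -0.1 mom [ 0.    0.03 -0.06]
```

```bash
cat > look.py <<'E'
from rig import *
from ang import *
c=camera("wrist");pickle.dump(c,open("wn.pkl","wb"));g=c["image"].max(2)
print("\n".join(f"{v}: "+" ".join(f"{x:3d}" for x in g[v,216:300:4]) for v in range(220,276,5)))
g=cv2.cvtColor(c["image"],cv2.COLOR_RGB2GRAY).astype(int)
for v in(30,60,90,120,150,180):
    e=np.abs(np.diff(g[v]));print(v,[(int(i),int(e[i])) for i in np.where(e>17)[0] if 90<i<430])
for th in(0,4,8):
    t=np.radians(th);print(th,[proj(c,w(a,165-r*np.cos(t)+98*np.sin(t),81+r*np.sin(t)+98*np.cos(t))).round().tolist() for a in(-25,95) for r in(80,130,190)])
E
python3 look.py
```

```text
220: 189 190 188 151 188 188 188 189 192 189 190 189 189 188 189 188 170 162 164 163 163
225: 168 168 168 151 167 167 167 169 169 168 169 169 168 166 166 167 156 167 167 167 166
230: 144 136 144 143 145 143 144 144 145 144 144 144 144 143 143 144 144 143 143 143 144
235: 144 143 143 143 144 143 143 143  64  66  39  43  64  65 143 143 146 144 144 144 138
240: 136 143 144 143 143 143 143 143  64  65  35  38  63  63 144 142 144 143 144 144 143
245: 138 136 136 136 137  38  35  36  61  63  35  36  63  63  36  36  39 137 138 138 137
250: 132 132 131 132  54  36  37  40  62  62  31  32  61  62  35  34  35 130 130 131 130
255: 136 135 131 131  36  35  36  54  61  60  31  33  61  61  35  35  35  80 130 129 130
260: 136 135 135 134  31  32  31  60  61  61  29  29  60  60  36  31  33  36 130 129 130
265: 180 179 180 178  32  32  31  59  61  59  27  27  60  59  48  29  30  31 173 174 174
270: 162 162 161  30  30  30  29  27  28  53  30  31  28  27  26  26  29  27  38 153 154
275: 184 183  32  31  30  29  29  27  27  24  28  26  25  27  27  28  29  29  27 184 184
30 [(94, 40), (138, 28), (139, 6
[... 306 characters left out ...]
20 [(101, 33), (108, 56), (120, 34), (139, 21), (145, 27), (146, 69), (148, 30), (153, 24), (154, 22), (319, 21), (359, 23), (360, 23), (367, 47)]
150 [(113, 40), (120, 23), (121, 27), (141, 20), (148, 66), (149, 23), (150, 23), (155, 24), (156, 23), (357, 34), (365, 42)]
180 [(111, 64), (117, 53), (118, 50), (150, 37), (151, 38), (158, 34), (194, 18), (197, 21), (355, 45), (362, 40), (380, 18), (381, 40)]
0 [[149.0, 47.0], [159.0, 141.0], [169.0, 232.0], [369.0, 47.0], [359.0, 141.0], [349.0, 232.0]]
4 [[143.0, 30.0], [152.0, 129.0], [161.0, 231.0], [375.0, 30.0], [366.0, 129.0], [357.0, 231.0]]
8 [[137.0, 10.0], [144.0, 115.0], [152.0, 226.0], [381.0, 10.0], [374.0, 115.0], [366.0, 226.0]]
```

The hood is now at about 5.8 degrees, so it is following. I press on downward.

Call:
step_arm(series=[[0,0,0.002,0],[0,0,0.004,0],[0,0,0.006,0],[0,0,0.008,0],[0,0,0.01,0],[0,0,0.011,0],[0,0,0.012,0]])

```text
time_s: 21.98
tool_pos: [601.4, 14.9, 155.8]
tcp_rot: [0.672, 0.74, -0.0, -0.0]
ft_force: [0.5, -0.5, 0.7]
width: -0.1
gripper_force: 0.4
```

```bash
python3 st.py; python3 look.py | tail -9
```

```text
t 21.98 cross 600.1 along -22.4 z 155.8 Fcross 0.4 Falong -0.5 fz 0.7 w -0.1 mom [-0.07  0.02 -0.  ]
30 [(132, 44), (133, 53), (135, 25), (141, 32), (325, 18), (329, 18), (371, 32), (380, 37)]
60 [(91, 30), (92, 27), (104, 18), (105, 18), (126, 19), (135, 28), (136, 68), (138, 23), (144, 36), (327, 18), (368, 33), (377, 36)]
90 [(96, 31), (97, 27), (109, 27), (130, 21), (139, 85), (141, 24), (147, 44), (365, 24), (366, 23), (373, 25), (374, 23)]
120 [(94, 27), (101, 30), (102, 26), (114, 27), (133, 19), (142, 85), (150, 45), (193, 21), (320, 22), (362, 24), (363, 22), (370, 38)]
150 [(99, 21), (106, 29), (107, 25), (116, 25), (117, 27), (134, 21), (145, 66), (146, 23), (153, 46), (360, 34), (367, 36)]
180 [(105, 64), (111, 54), (112, 49), (145, 24), (148, 45), (149, 47), (156, 35), (357, 32), (364, 37), (387, 48)]
0 [[139.0, 42.0], [151.0, 143.0], [163.0, 240.0], [379.0, 42.0], [367.0, 143.0], [355.0, 240.0]]
4 [[133.0, 22.0], [143.0, 131.0], [154.0, 239.0], [385.0, 22.0], [375.0, 131.0], [364.0, 239.0]]
8 [[126.0, -0.0], [134.0, 115.0], [143.0, 236.0], [393.0, -0.0], [384.0, 115.0], [375.0, 236.0]]
```

Call:
step_arm(series=[[0,0,0.002,0],[0,0,0.004,0],[0,0,0.006,0],[0,0,0.007,0],[0,0,0.007,0]])

```text
time_s: 22.45
tool_pos: [601.3, 14.9, 148.6]
tcp_rot: [0.672, 0.74, -0.0, -0.0]
ft_force: [-0.4, -0.0, 0.3]
width: -0.3
gripper_force: 0.0
```

```bash
python3 st.py
```

```text
t 22.45 cross 599.9 along -22.4 z 148.6 Fcross -0.4 Falong 0.0 fz 0.3 w -0.3 mom [-0.03  0.01  0.01]
```

Call:
step_arm(series=[[0,0,0.0015,0],[0,0,0.003,0],[0,0,0.004,0],[0,0,0.004,0]])

```text
time_s: 22.78
tool_pos: [601.7, 14.8, 146.4]
tcp_rot: [0.672, 0.74, 0.0, 0.001]
ft_force: [-6.8, -0.9, 22.6]
width: -0.1
gripper_force: 10.9
```

```bash
python3 st.py; python3 look.py | tail -9 | grep -E "^(120|180|0|4)"
```

```text
t 22.78 cross 600.4 along -22.5 z 146.4 Fcross -6.8 Falong -0.2 fz 22.6 w -0.1 mom [-0.13  1.15  0.01]
120 [(95, 31), (96, 26), (108, 35), (128, 29), (138, 47), (139, 48), (141, 23), (146, 19), (147, 22), (188, 21), (365, 35), (373, 37)]
180 [(99, 69), (105, 31), (106, 72), (131, 23), (146, 85), (148, 24), (153, 21), (154, 20), (358, 33), (365, 37), (390, 45)]
0 [[130.0, 37.0], [144.0, 145.0], [157.0, 248.0], [387.0, 37.0], [373.0, 145.0], [360.0, 247.0]]
4 [[123.0, 15.0], [135.0, 132.0], [146.0, 247.0], [395.0, 15.0], [382.0, 132.0], [370.0, 247.0]]
```

The hood is firmly shut: 22.6 N, and the edge widths match 0 degrees. I lift off and go over the start key.

Call:
step_arm(series=[[0,0,-0.01,0],[0,0,-0.03,0],[-0.003,-0.004,-0.05,0],[-0.015,-0.018,-0.06,0],[-0.03,-0.038,-0.06,0],[-0.048,-0.06,-0.06,0],[-0.066,-0.083,-0.06,0],[-0.082,-0.103,-0.06,0],[-0.094,-0.118,-0.06,0],[-0.1,-0.126,-0.06,0],[-0.101,-0.127,-0.06,0],[-0.101,-0.127,-0.06,0]])

```text
time_s: 23.83
tool_pos: [485.1, -98.0, 205.2]
tcp_rot: [0.672, 0.74, 0.0, 0.0]
ft_force: [0.1, -1.0, 0.0]
width: 0.0
gripper_force: 0.0
```

```bash
python3 st.py; python3 - <<'E'
from rig import *
from ang import *
c=camera("wrist");im=c["image"];hsv=cv2.cvtColor(im,cv2.COLOR_RGB2HSV)
m=((hsv[...,0]>100)&(hsv[...,0]<130)&(hsv[...,1]>140)&(hsv[...,2]>50)).astype(np.uint8)
x,y,ww,hh=cv2.boundingRect(m);print("blue bbox",x,y,ww,hh, "key proj",proj(c,[485,-98,74]).round())
for l,cr in((-160,-90),(-126,-90),(-126,-110),(-126,-70)):print(proj(c,w(cr,l,70)).round())
g=cv2.cvtColor(im,cv2.COLOR_RGB2GRAY)
print("\n".join(f"{v}: "+" ".join(f"{i:3d}" for i in im[v,200:320:5].min(1)) for v in range(150,270,6)))
E
```

```text
t 23.83 cross 473.6 along -123.7 z 205.2 Fcross 0.1 Falong -1.0 fz 0.0 w 0.0 mom [-0.01 -0.04 -0.04]
blue bbox 232 0 56 209 key proj [258. 181.]
[259. 207.]
[259. 180.]
[242. 180.]
[276. 180.]
150: 117 119 122 122 118 118 103  47  33  28  28  29  28  29  28  28  30 103 102  88 105 106 104 106
156: 119 120 120 117 121 121 102  66  31  30  30  30  28  29  28  30  31 102 103  90 104 105 106 106
162: 121 127 127 126 121 119 101  65  33  32  30  31  31  30  30  30  32 103 102  95 106 106 107 106
168: 118 119 121 118 118 121 180  87  33  53  56  57  57  57  30  32  30 102 103  96 106 106 106 106
174: 115 111 121 117 121 120 180 106  33  53  58  58  58  58  33  33  34 104 104  97 106 107 107 107
180: 119 120 119 119 117 120 180 179  47  54  70  90  64  59  36  34  36 103 103  99 109 107 107 193
186: 119 122 118 122 118 119 181 179  47  54  60  58  58  59  36  36  36 104 105 101 107 108 194 193
192: 118 122 122 121 122 118 181 180  49  61  97  59  59  59  38  39  40 104 104 102 107 107 108 194
198: 121 116 118 116 118 120 180 181  49  49  49  50  48  49  49  40  40 103 105 103 108 108 194 19
[... 412 characters left out ...]
22 121 126 122 119 121 124 117 123 121 125 123 127 152 181 183 183 183 179 194 193 194 194 193
234: 120 123 120 121 118 124 120 123 117 119  69  48  50  70 119 119 122 123 125 121 118 123 123 124
240: 120 123 123 121 121 122 122 119 123 105  67  34  36  68 107 117 121 121 115 122 125 126 122 120
246: 122 120 121 124 120 118 122  33  31  56  66  31  35  67  57  34  34 122 120 121 118 121 124 124
252: 118 119 117 119 121 120 121  32  31  65  64  26  31  66  65  33  33 124 120 121 122 121 119 118
258: 115 120 122 118 120 124  94  28  30  65  65  24  28  64  64  31  31  97 124 121 122 118 121 121
264: 118 123 124 120 122 119  27  27  27  64  63  25  27  63  64  29  29  31 120 118 119 119 123 122
```

The key lies at wrist (255,180), within 3 mm of where I stand. I shift -3 mm across and descend.

Call:
step_arm(series=[[0,-0.003,0.012,0],[0,-0.003,0.032,0],[0,-0.003,0.055,0],[0,-0.003,0.078,0],[0,-0.003,0.098,0],[0,-0.003,0.11,0],[0,-0.003,0.117,0],[0,-0.003,0.12,0],[0,-0.003,0.12,0]])

```text
time_s: 24.63
tool_pos: [482.3, -97.8, 84.7]
tcp_rot: [0.672, 0.741, -0.0, -0.0]
ft_force: [-0.0, 0.2, -0.0]
width: -0.0
gripper_force: 0.0
```

Call:
step_arm(series=[[0,0,0.002,0],[0,0,0.004,0],[0,0,0.006,0],[0,0,0.008,0],[0,0,0.01,0],[0,0,0.01,0]])

```text
time_s: 25.13
tool_pos: [481.7, -98.2, 74.7]
tcp_rot: [0.672, 0.74, -0.0, -0.0]
ft_force: [0.6, -0.2, -0.2]
width: -0.1
gripper_force: 0.0
```

```bash
python3 st.py
```

```text
t 25.13 cross 470.1 along -123.6 z 74.7 Fcross 0.5 Falong -0.2 fz -0.2 w -0.1 mom [ 0.02 -0.01 -0.05]
```

Call:
step_arm(series=[[0,0,0.002,0],[0,0,0.004,0],[0,0,0.006,0],[0,0,0.008,0],[0,0,0.01,0],[0,0,0.012,0],[0,0,0.012,0]])

```text
time_s: 25.72
tool_pos: [481.6, -98.2, 62.6]
tcp_rot: [0.672, 0.74, -0.0, -0.0]
ft_force: [0.3, -0.7, -0.4]
width: -0.4
gripper_force: 0.0
```

```bash
python3 st.py
```

```text
t 25.72 cross 470.1 along -123.5 z 62.6 Fcross 0.3 Falong -0.8 fz -0.4 w -0.4 mom [-0.02  0.07  0.  ]
```

Call:
step_arm(series=[[0,0,0.002,0],[0,0,0.004,0],[0,0,0.006,0],[0,0,0.008,0],[0,0,0.01,0],[0,0,0.012,0],[0,0,0.012,0]])

```text
time_s: 26.3
tool_pos: [481.6, -98.2, 50.6]
tcp_rot: [0.672, 0.74, -0.0, -0.0]
ft_force: [-0.9, 0.5, -0.3]
width: -0.1
gripper_force: 0.0
```

```bash
python3 st.py
```

```text
t 26.3 cross 470.1 along -123.5 z 50.6 Fcross -0.8 Falong 0.6 fz -0.3 w -0.1 mom [0.02 0.02 0.03]
```

Call:
step_arm(series=[[0,0,0.002,0],[0,0,0.004,0],[0,0,0.006,0],[0,0,0.0075,0],[0,0,0.009,0],[0,0,0.009,0]])

```text
time_s: 26.8
tool_pos: [482.0, -98.3, 41.8]
tcp_rot: [0.672, 0.74, 0.0, 0.0]
ft_force: [0.4, -0.4, 3.8]
width: -0.2
gripper_force: 1.4
```

```bash
python3 st.py
```

```text
t 26.8 cross 470.4 along -123.6 z 41.8 Fcross 0.3 Falong -0.4 fz 3.8 w -0.2 mom [-0.01 -0.17  0.  ]
```

Contact with the key, 3.8 N. I press on to its end of travel.

Call:
step_arm(series=[[0,0,0.001,0],[0,0,0.002,0],[0,0,0.003,0],[0,0,0.004,0],[0,0,0.004,0]])

```text
time_s: 27.22
tool_pos: [482.6, -98.4, 38.8]
tcp_rot: [0.672, 0.74, 0.0, 0.001]
ft_force: [-1.7, 2.1, 25.9]
width: -0.1
gripper_force: 12.4
```

```bash
python3 st.py
```

```text
t 27.22 cross 471.0 along -123.8 z 38.8 Fcross -1.5 Falong 2.2 fz 25.9 w -0.1 mom [0.35 0.13 0.  ]
```

The key is bottomed at 26 N. I lift clear.

Call:
step_arm(series=[[0,0,0,0],[0,0,-0.01,0],[0,0,-0.03,0],[0,0,-0.06,0],[0,0,-0.095,0],[0,0,-0.13,0],[0,0,-0.165,0],[0,0,-0.2,0],[0,0,-0.225,0],[0,0,-0.24,0],[0,0,-0.24,0]])

```text
time_s: 28.13
tool_pos: [482.9, -98.6, 281.1]
tcp_rot: [0.672, 0.74, 0.001, 0.002]
ft_force: [-0.1, 0.1, 1.1]
width: 0.0
gripper_force: 0.0
```

```bash
python3 st.py; python3 - <<'E'
from rig import *
from ang import *
s=camera("scene");
for cr in(20,60):
    print([int(s["image"][tuple(np.round(proj(s,w(cr,l,178.5))[::-1]).astype(int))].max()) for l in range(150,196,3)], [int(s["image"][tuple(np.round(proj(s,w(cr,l,179))[::-1]).astype(int))].max()) for l in range(-65,-34,3)])
print([int(s["image"][tuple(np.round(proj(s,w(a,60,179))[::-1]).astype(int))].max()) for a in range(83,108,2)])
E
```

```text
t 28.13 cross 471.3 along -124.1 z 281.1 Fcross -0.1 Falong 0.1 fz 1.1 w 0.0 mom [-0.03  0.02  0.03]
[178, 174, 179, 179, 181, 138, 92, 146, 222, 206, 234, 224, 231, 232, 224, 124] [117, 111, 111, 124, 153, 192, 200, 176, 166, 169, 168]
[197, 200, 201, 206, 204, 119, 83, 91, 91, 104, 116, 173, 233, 233, 233, 179] [224, 219, 149, 149, 150, 193, 176, 176, 167, 174, 171]
[179, 179, 179, 182, 178, 178, 118, 118, 118, 96, 96, 98, 96]
```

```bash
python3 -c "
from rig import *
print(hand_in())"
```

```text
the job is handed in; nothing more can be done
None
```

I handed the job in at about 28 s, but the hand-in gave no verdict: the rack is home and released with the catch looking sprung back behind it, the hood measured fully shut, and the start key was pressed to a 26 N stop (I did not check that it sprang back up).

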